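# Set the shaker's speed dial and start it

### The job

Set the bench shaker's speed: push the blue lug of the black dial round with a fingertip, without pinching it, until the dial's white index mark lines up with the red line on the scale. Then press the green start button right down and let it spring back, leaving the dial lined up. Leave the jar, the bottle and the tip box where they stand.

Things in the scene. Friction and masses are not known exactly. Their poses are not given: they have to be found in the camera images.
- shaker: The bench shaker, fixed: white casing 220 mm (x) by 380 mm (y) by 75 mm high. Origin: centre of its underside, on the bench; x to the back, y to its left. dial_centre lies at x -10, y -85, z 89 mm. The aluminium shaking platform (190 by 125 mm, top 12 mm above the casing) covers its left end, from y 55 mm on.
- dial_centre (a point): On the dial's vertical turning axis, in the plane of the top of its flat black disc (104 mm across, top 14 mm above the shaker's deck, 89 mm above the bench). Its frame is the shaker's: x points from front (robot's side) to back, y to the left, z up. A flat white scale ring 140 mm across, black lines every 15 degrees, surrounds the disc on the deck.
- dial (a joint): Dial angle, rad: 0 with index mark and lug along +x of dial_centre (to the back), growing CLOCKWISE seen from above. Stops at -2.3 and 2.3. It starts low: the red line is always reached by turning clockwise. Friction (0.1 N m, about 3 N at the lug) holds it where it is left; no spring.
- target (a joint): Angle of the red line on the scale ring about the same axis, same zero and sense as joint dial; it stays as it is throughout. The dial is lined up when the two joint values are equal.
- dial_index (a point): Outer end of the dial's white index mark (4 mm wide, running radially along the disc and over the top of the lug), 53 mm from the axis, at the height of the disc's top. x points outwards along the mark.
- target_line (a point): Inner end of the red line (4 mm wide, 19 mm long, radial, flat on the ring and not solid), 53 mm from the axis, given at the height of the disc's top: it coincides with dial_index when lined up.
- lug_left: Left half of the blue lug, an upright rib on the disc: 32 mm long radially (14 to 46 mm from the axis), 9 mm thick, 28 mm high. Its outside face is the lug's counter-clockwise face, the one to push to turn the dial clockwise. Origin: centre of its underside, on the disc's top; x points outwards. A white strip makes the lug's top 31 mm above the disc.
- lug_right: Right half of the same lug, the same size; its outside face is the clockwise face. The lug is 18 mm thick in all.
- start (a joint): Travel of the green start button, m: 0 up, 0.006 right down, where it takes 5 N; it counts as pressed beyond 0.0045 and springs back by itself.
- start_top (a point): Centre of the top face of the green button (30 mm across), moving with it; it is pressed straight down. It lies 45 mm in front of and 105 mm to the left of dial_centre in the shaker's frame.
- jar_mid (a point): Middle of a loose white jar with orange cap, 44 mm across, 55 mm high, standing on the shaking platform. Bystander.
- reagent_mid (a point): Middle of a loose amber bottle with blue cap, 64 mm across, 110 mm high, on the bench by the shaker's right end. Bystander.
- tipbox_mid (a point): Middle (30 mm up) of a loose box of pipette tips with a blue deck, 85 by 115 mm, 71 mm high, on the bench behind the shaker. Bystander.

How it is judged:
By the outcome, as a careful person would: the job done as asked, in the order asked, and still so for the second after the job is handed in, with the robot touching nothing.
It also fails if it takes over 54 s, if anything falls off the work surface, if the arm or the gripper's body presses on something with over 40 N, if the wrist force passes 120 N, or if a joint passes its speed limit or range.

### The arm

A 7-joint arm with a two-finger parallel gripper is mounted at the origin on the work surface. World frame = base frame: x ahead of the robot, y to its left, z up, the work surface at z = 0. Lengths are in m, angles in rad, forces in N, time in s.
With the tool pointing down it reaches from about 0.35 to 0.9 m from the base axis. Payload 8.1 kg.
Tool frame: the origin (TCP) lies on the centre line of the jaws, within the pads' length; the fingertips stand 14 mm ahead of it and the grasp point (between the pads) lies 5 mm behind it (arm.tip_reach is the distance from the TCP to the fingertips, in m); z points along the fingers, y is the direction in which the jaws open and shut (so a half turn about z gives the same grasp; the last joint's range is limited). The gripper opens to 92 mm and grips with 3 to 60 N. Pads are 19 mm wide; open, the fingers measure 130 mm over their backs; the gripper's body (75 mm by 190 mm) begins 47 mm behind the grasp point.
Start: joints at [-1.205, 0.434, 0.025, 1.573, -0.012, 1.134, -0.075], TCP at [0.282, 0.558, 0.241] pointing down, gripper open.
Joint ranges: [-2.62, 2.62], [-0.44, 2.09], [-1.27, 1.32], [0.08, 2.57], [-1.32, 4.46], [0.12, 2], [-2.74, 2.74]. Speed limits (rad/s): [2.22, 2.22, 3.01, 3.01, 3.14, 3.14, 3.14].

### API

Orientations are given as a rotation vector (axis times angle).
In Python, from cell import sensors, vision, arm, nets gives the robot as it stands.
- The arm moves only by the shell command python3 -m handwheel 'ROWS' [FORCE]. ROWS is JSON, a list of rows, each an object of numbers: "tx", "ty", "tz": the shift along the tool's x, y, z in cm; "wx", "wy", "wz": the turn, a rotation vector about the tool's x, y, z in degrees; "claw": the opening, from 0 (shut) to 1 (fully open). A call has 1 to 12 rows; each row is the pose to reach, as a shift and turn from the pose commanded when the call began, along the tool's axes at that moment; what a row does not reach only later rows make up. A row lasts 1/12 s, in which the tool goes at most 41.7 mm and 7.16 degrees, less where a joint would pass 70% of its speed; a pose out of reach is approached as far as the arm can. A call with a gripper value outside its range is refused whole. The fingers move at their own pace and stop on an object; FORCE is the grip in N (left out, the last holds). Time passes only in rows, so rows that repeat a pose let the fingers close. It gives the time, the measured TCP pose, the force and the opening at its end, in the units of the state.
- sensors.observe(): the state, without advancing time (a new reading comes with each control period).
- vision.get_image(name): name is "scene" or "top" or "wrist"; returns (picture, depth): 420x560x3 uint8, blue, green, red; 420x560 float32, m along the optical axis (not along the pixel's ray), 0 where there is no reading.
- vision.camera_model(name): a dict with "K" (3x3 intrinsics, pixels), "k1" (the pictures are not rectified: a ray, as slopes to the right and down, at radius r is drawn at 1 + k1 r^2 times it, then the intrinsics apply), "xyz" and "attitude" of the camera in the world; the wrist camera has in their place "hand_eye" (4x4, takes a point from camera to tool coordinates, whose origin is the TCP and whose axes are the flange's). Camera axes: x right, y down, z forward; pixel columns grow to the right and rows downward; lengths in m; the calibration is good to about 2 mm. A picture is of the moment at which its call begins: read the wrist's pose just before it. camera_model takes no time and is no camera call.
- arm.sign_off(): hands the job in, once; it reports no verdict.
Trained networks look in the newest picture that a camera, given by its name, has taken for a name from the list of things; names that differ only in an ending like _2 or _b are one class to them, and where a whole thing is asked for, a point or a joint stands for the part that bears it (a point fixed in the world has none). Each returns a list of dicts, best first, with "score" (0 to 1); they miss things now and then, are a little off and sometimes report something else, mostly with a low value. They report only what shows in the picture. A call takes as long as a camera call.
- nets.cut_out(label, camera): "region" (420x560 bool, what is visible of it) and "uv" ([column, row] in pixels, amid what is visible of it).
The state is a dict: "clock": time; "joints": joint angles; "dq": joint speeds; "joint_efforts": joint torques, N m; "position": TCP position; "ee_rot": TCP orientation; "force": force on the tool from outside, world axes, zero at the start; "ft_torque": the same for the moment, N m; "width": opening from 0.0 (shut) to 1.0 (fully open).
Only numpy, scipy, OpenCV 4.12 (cv2) and the standard library are available. Lean on these libraries where they do the work, as an engineer would, in place of code of your own. Each camera call takes 0.05 s, during which the arm holds its last target.

## Working session

There is one attempt and no reset: what is moved stays moved. The work goes in short steps, Python scripts to look and compute and a shell command to move; the robot and the scene stay as the last step left them, time stands still between calls to the robot, and variables do not carry over. Pictures are saved under pics/ and viewed, and the job is handed in when it is done.

```bash
ls; mkdir -p pics
cat > h.py <<'E'
import numpy as np,cv2
from cell import sensors,vision,arm,nets
from scipy.spatial.transform import Rotation as R
def cam(name,st=None):
    m=vision.camera_model(name)
    K=np.array(m["K"]);k1=m["k1"]
    if name=="wrist":
        st=st or sensors.observe()
        T=np.eye(4);T[:3,:3]=R.from_rotvec(st["ee_rot"]).as_matrix();T[:3,3]=st["position"]
        T=T@np.array(m["hand_eye"])
    else:
        T=np.eye(4);a=np.array(m["attitude"]);T[:3,:3]=a if a.shape==(3,3) else R.from_rotvec(a).as_matrix();T[:3,3]=m["xyz"]
    return K,k1,T
def ray(c,uv):
    K,k1,T=c
    uv=np.atleast_2d(uv).astype(float)
    d=cv2.undistortPoints(uv.reshape(-1,1,2),K,np.array([k1,0,0,0.])).reshape(-1,2)
    return np.c_[d,np.ones(len(d))]@T[:3,:3].T,T[:3,3]
def onz(c,uv,z):
    d,o=ray(c,uv); return o+d*((z-o[2])/d[:,2])[:,None]
def deproj(c,uv,dep):
    d,o=ray(c,uv); return o+d*np.asarray(dep).reshape(-1,1)
def proj(c,P):
    K,k1,T=c
    p=(np.atleast_2d(P)-T[:3,3])@T[:3,:3]; s=p[:,:2]/p[:,2:]
    s=s*(1+k1*(s**2).sum(1,keepdims=True)); return s*[K[0,0],K[1,1]]+[K[0,2],K[1,2]]
E
python3 - <<'E'
from h import *
print(sensors.observe())
for n in("scene","top","wrist"):
    print(vision.camera_model(n))
    im,d=vision.get_image(n); cv2.imwrite(f"pics/{n}0.png",im); np.save(f"pics/{n}0.npy",d)
E
```

```text
pics
{'clock': 0.0, 'joints': array([-1.20461386,  0.43519426,  0.02495301,  1.57407151, -0.01157162,
        1.13394693, -0.07510337]), 'dq': array([-5.41598484e-04, -1.15783060e-03,  6.53350504e-05,  1.25630603e-03,
        1.08703184e-03,  8.09125970e-04,  8.85873216e-04]), 'joint_efforts': array([-7.37072914e-04, -6.67850089e+01,  9.84572768e-01, -3.14469516e+01,
       -6.04530377e-02,  4.23865614e-02,  1.94753261e-04]), 'position': array([0.28221336, 0.55714297, 0.23997244]), 'ee_rot': array([-7.29658021e-01, -3.05548430e+00,  2.29788261e-03]), 'force': array([ 0.10502019,  0.26563317, -0.16948957]), 'ft_torque': array([ 0.03892055,  0.00100565, -0.0466741 ]), 'width': 0.9995926165500078}
{'K': array([[476.24425044,   0.        , 276.41303791],
       [  0.        , 476.24425044, 211.76725232],
       [  0.        ,   0.        ,   1.        ]]), 'k1': 0.04452885509238867, 'xyz': array([1.4296454 , 0.06661827, 0.58302356]), 'attitude': array([-1.55319506, -1.67393556,  0.97009992])}
{'K': array([[462.04143183,   0.        , 279.29867441],
       [  0.        , 462.04143183, 207.99526207],
       [  0.        ,   0.        ,   1.        ]]), 'k1': -0.0655427678087746, 'xyz': array([ 0.47390709, -0.01702461,  1.09003205]), 'attitude': array([-2.12050812,  2.12852294, -0.15442727])}
{'K': array([[310.92634553,   0.        , 276.61195913],
       [  0.        , 310.92634553, 204.17587447],
       [  0.        ,   0.        ,   1.        ]]), 'k1': -0.0060932233729955685, 'hand_eye': array([[-1.04364653e-04, -9.60897772e-01, -2.76903341e-01,
         7.42782337e-02],
       [ 9.99999893e-01, -2.25309647e-04,  4.04960430e-04,
         3.94436594e-04],
       [-4.51514569e-04, -2.76903269e-01,  9.60897693e-01,
        -1.43658893e-01],
       [ 0.00000000e+00,  0.00000000e+00,  0.00000000e+00,
         1.00000000e+00]])}
```

View pics/top0.png

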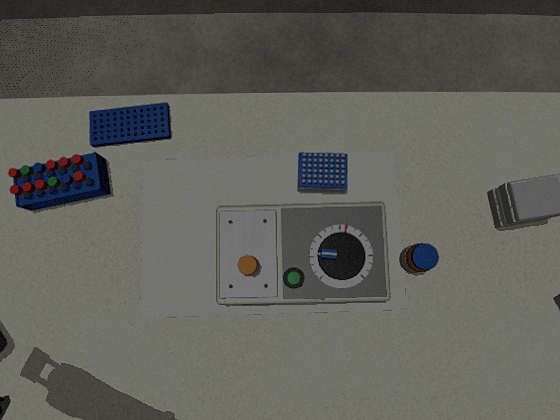

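View pics/scene0.png

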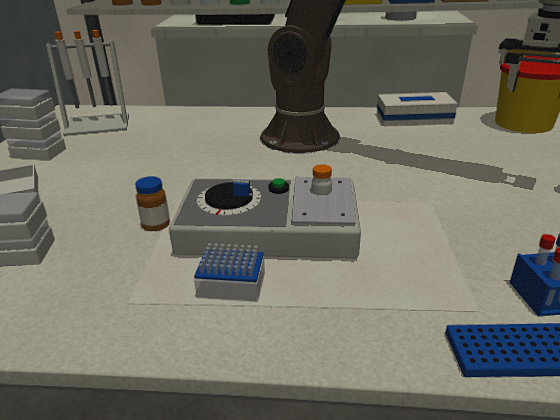

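View pics/wrist0.png

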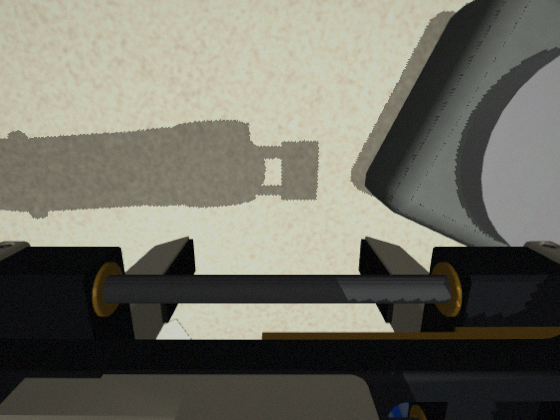

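The top view shows the dial at about (342,256), with its lug pointing left (about -90°). The red line is near (346,229), the button at (293,278), the jar at (248,265), the bottle at (425,257) and the tip box at (323,171). Next I'll measure.

Run:
```python
from h import *
im=cv2.imread("pics/top0.png");d=np.load("pics/top0.npy");c=cam("top")
x0,y0,x1,y1=200,190,450,320
cv2.imwrite("pics/topz.png",cv2.resize(im[y0:y1,x0:x1],None,fx=3.2,fy=3.2,interpolation=cv2.INTER_CUBIC))
vision.get_image("top")
for l in("dial","lug_left","lug_right","start_top","jar_mid","reagent_mid","tipbox_mid","shaker","target_line","dial_index"):
    for r in nets.cut_out(l,"top")[:2]:
        m=r["region"]; v,u=np.nonzero(m&(d>0))
        if len(u)==0: continue
        P=deproj(c,np.c_[u,v],d[v,u]); 
        print(l,round(r["score"],2),np.round(r["uv"],1),m.sum(),"med",np.round(np.median(P,0),4),"min",np.round(np.percentile(P,2,axis=0),3),"max",np.round(np.percentile(P,98,axis=0),3))
hsv=cv2.cvtColor(im,cv2.COLOR_BGR2HSV)
# red line near dial
m=((hsv[...,0]<8)|(hsv[...,0]>172))&(hsv[...,1]>120)
v,u=np.nonzero(m); k=(np.hypot(u-342,v-256)<40); print("red",np.c_[u,v][k].tolist())
```

```text
dial 0.82 [340.  253.6] 1832 med [ 0.5371 -0.1296  0.0884] min [ 0.492 -0.176  0.084] max [ 0.586 -0.083  0.118]
lug_left 0.55 [331.9 256.2] 36 med [ 0.5351 -0.0981  0.1163] min [ 0.533 -0.111  0.112] max [ 0.539 -0.086  0.121]
lug_right 0.53 [325.7 250.8] 36 med [ 0.5475 -0.0983  0.1163] min [ 0.545 -0.111  0.112] max [ 0.55  -0.086  0.119]
start_top 0.45 [293.9 277.4] 150 med [ 0.4919 -0.0256  0.0962] min [ 0.479 -0.039  0.092] max [ 0.505 -0.012  0.099]
jar_mid 0.82 [248.1 263. ] 371 med [0.5176 0.0679 0.1406] min [0.498 0.05  0.086] max [0.536 0.094 0.145]
reagent_mid 0.67 [331.9 254. ] 64 med [ 0.535  -0.1001  0.1159] min [ 0.531 -0.115  0.09 ] max [ 0.539 -0.084  0.12 ]
reagent_mid 0.58 [416.2 255. ] 960 med [ 0.5321 -0.2921  0.1071] min [ 0.504 -0.328  0.007] max [ 0.562 -0.273  0.112]
tipbox_mid 0.74 [323.3 174.6] 1992 med [ 0.7297 -0.0951  0.0527] min [ 0.694 -0.151  0.003] max [ 0.776 -0.038  0.072]
shaker 0.57 [304.7 251.8] 16476 med [ 0.5448 -0.0485  0.0768] min [ 0.441 -0.223  0.07 ] max [0.65  0.136 0.092]
shaker 0.37 [416.7 258. ] 950 med [ 0.5321 -0.2923  0.1069] min [ 0.503 -0.327  0.002] max [ 0.562 -0.273  0.112]
dial_index 0.87 [339.7 251.4] 1861 med [ 0.5385 -0.1297  0.0884] min [ 0.492 -0.176  0.079] max [ 0.587 -0.083  0.118]
red [[346, 224], [346, 225], [345, 226], [346, 226], [345, 227], [346, 227], [345, 228], [346, 228], [345, 229], [345, 230], [345, 231], [344, 232], [345, 232], [318, 251], [320, 265], [359, 270], [327, 274], [339, 279]]
```

```bash
sleep 1
```

```text
(no output)
```

View pics/topz.png

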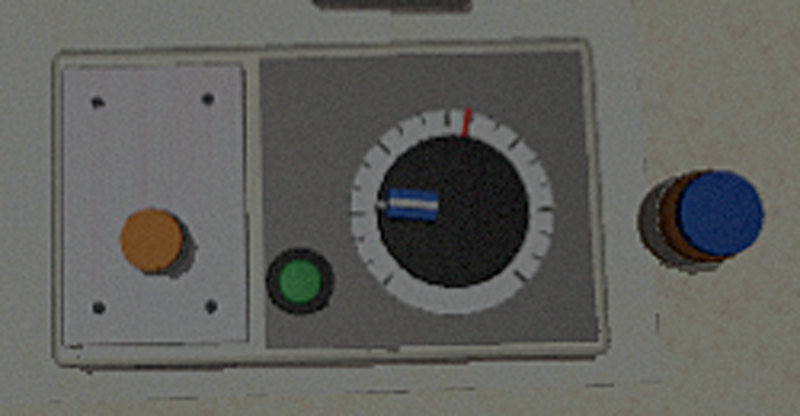

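```bash
cat >> h.py <<'E'
def go(p,yaw=None):
    """tool-frame shift (cm) and turn (deg) to world TCP p, tool x at yaw (deg), tool down"""
    st=sensors.observe();Rm=R.from_rotvec(st["ee_rot"]).as_matrix()
    t=Rm.T@(np.array(p)-st["position"])*100
    cy=np.degrees(np.arctan2(Rm[1,0],Rm[0,0])); 
    w=np.zeros(3)
    if yaw is not None:
        c,s=np.cos(np.radians(yaw)),np.sin(np.radians(yaw))
        Rt=np.array([[c,s,0],[s,-c,0],[0,0,-1.]])
        w=np.degrees(R.from_matrix(Rm.T@Rt).as_rotvec())
    print("pos",np.round(st["position"],4),"yaw",round(cy,2),"t(cm)",np.round(t,2),"w",np.round(w,2),"q",np.round(st["joints"],2),"clk",round(st["clock"],2))
E
python3 -c "
from h import *
go([.53,-.19,.26],85)"
```

```text
pos [0.2825 0.5576 0.2408] yaw 153.13 t(cm) [-55.87 -55.5   -1.93] w [ 1.000e-02 -0.000e+00  6.813e+01] q [-1.2   0.43  0.03  1.57 -0.01  1.13 -0.08] clk 0.7
```

```bash
python3 -m handwheel '[{"tx":-15,"ty":-15,"tz":-1.9,"wz":20,"claw":0},{"tx":-30,"ty":-30,"tz":-1.9,"wz":40,"claw":0},{"tx":-45,"ty":-45,"tz":-1.9,"wz":60,"claw":0},{"tx":-55.9,"ty":-55.5,"tz":-1.9,"wz":68,"claw":0},{"tx":-55.9,"ty":-55.5,"tz":-1.9,"wz":68,"claw":0},{"tx":-55.9,"ty":-55.5,"tz":-1.9,"wz":68,"claw":0},{"tx":-55.9,"ty":-55.5,"tz":-1.9,"wz":68,"claw":0},{"tx":-55.9,"ty":-55.5,"tz":-1.9,"wz":68,"claw":0},{"tx":-55.9,"ty":-55.5,"tz":-1.9,"wz":68,"claw":0},{"tx":-55.9,"ty":-55.5,"tz":-1.9,"wz":68,"claw":0},{"tx":-55.9,"ty":-55.5,"tz":-1.9,"wz":68,"claw":0},{"tx":-55.9,"ty":-55.5,"tz":-1.9,"wz":68,"claw":0}]'; python3 -c "
from h import *
go([.53,-.19,.26],85)"
```

```text
pos [0.2825 0.5576 0.2408] yaw 153.13 t(cm) [-55.87 -55.5   -1.93] w [ 1.000e-02 -0.000e+00  6.813e+01] q [-1.2   0.43  0.03  1.57 -0.01  1.13 -0.08] clk 0.7invalid input
```

```bash
python3 -m handwheel --help; python3 -m handwheel '[{"tx":-4,"ty":-4,"tz":-1,"wx":0,"wy":0,"wz":5,"claw":0.0}]' 10
```

```text
clock: 0.78
position: [0.2904, 0.5239, 0.2461]
ee_rot: [-0.847, -3.022, -0.001]
force: [-0.6, -0.5, 0.5]
width: 0.961invalid input: not JSON, or not a number
```

```bash
python3 -c "
from h import *
go([.53,-.19,.26],85)"; python3 -m handwheel '[{"tx":-15,"ty":-15,"tz":-1,"wx":0,"wy":0,"wz":20,"claw":0},{"tx":-30,"ty":-30,"tz":-1,"wx":0,"wy":0,"wz":40,"claw":0}]'
```

```text
pos [0.2904 0.5239 0.2461] yaw 148.69 t(cm) [-57.56 -48.55  -1.59] w [-0.14 -0.18 63.69] q [-1.18  0.39  0.04  1.63 -0.02  1.12 -0.11] clk 0.78
clock: 0.95
position: [0.3144, 0.4365, 0.2509]
ee_rot: [1.239, 2.887, 0.001]
force: [0.8, 0.2, -0.5]
width: 0.827
```

```bash
python3 -c "
from h import *
go([.53,-.19,.26],85)"; python3 -m handwheel '[{"tx":-15,"ty":-10,"tz":-1,"wx":0,"wy":0,"wz":20,"claw":0},{"tx":-30,"ty":-20,"tz":-1,"wx":0,"wy":0,"wz":40,"claw":0},{"tx":-45,"ty":-30,"tz":-1,"wx":0,"wy":0,"wz":50,"claw":0},{"tx":-45,"ty":-30,"tz":-1,"wx":0,"wy":0,"wz":50,"claw":0},{"tx":-45,"ty":-30,"tz":-1,"wx":0,"wy":0,"wz":50,"claw":0},{"tx":-45,"ty":-30,"tz":-1,"wx":0,"wy":0,"wz":50,"claw":0},{"tx":-45,"ty":-30,"tz":-1,"wx":0,"wy":0,"wz":50,"claw":0},{"tx":-45,"ty":-30,"tz":-1,"wx":0,"wy":0,"wz":50,"claw":0}]';python3 -c "
from h import *
go([.53,-.19,.26],85)"
```

```text
pos [0.3144 0.4365 0.2509] yaw 133.53 t(cm) [-60.27 -27.51  -0.94] w [ 3.000e-02 -3.000e-02  4.853e+01] q [-1.14  0.28  0.11  1.78 -0.04  1.08 -0.25] clk 0.95
clock: 1.62
position: [0.3726, 0.1075, 0.2581]
ee_rot: [-2.347, -2.088, -0.002]
force: [0.8, -1.1, -0.3]
width: 0.25
pos [0.3726 0.1075 0.2581] yaw 83.33 t(cm) [-27.72  19.09  -0.21] w [ 0.04 -0.06 -1.67] q [-0.84 -0.    0.43  2.1  -0.    1.04 -0.53] clk 1.62
```

```bash
python3 -m handwheel '[{"tx":-27.7,"ty":19,"tz":0,"wx":0,"wy":0,"wz":-1.5,"claw":0},{"tx":-27.7,"ty":19,"tz":0,"wx":0,"wy":0,"wz":-1.5,"claw":0},{"tx":-27.7,"ty":19,"tz":0,"wx":0,"wy":0,"wz":-1.5,"claw":0},{"tx":-27.7,"ty":19,"tz":0,"wx":0,"wy":0,"wz":-1.5,"claw":0},{"tx":-27.7,"ty":19,"tz":0,"wx":0,"wy":0,"wz":-1.5,"claw":0},{"tx":-27.7,"ty":19,"tz":0,"wx":0,"wy":0,"wz":-1.5,"claw":0},{"tx":-27.7,"ty":19,"tz":0,"wx":0,"wy":0,"wz":-1.5,"claw":0},{"tx":-27.7,"ty":19,"tz":0,"wx":0,"wy":0,"wz":-1.5,"claw":0},{"tx":-27.7,"ty":19,"tz":0,"wx":0,"wy":0,"wz":-1.5,"claw":0},{"tx":-27.7,"ty":19,"tz":0,"wx":0,"wy":0,"wz":-1.5,"claw":0},{"tx":-27.7,"ty":19,"tz":0,"wx":0,"wy":0,"wz":-1.5,"claw":0}]';python3 - <<'E'
from h import *
go([.53,-.19,.26],85)
st=sensors.observe(); im,d=vision.get_image("wrist"); cv2.imwrite("pics/w1.png",im); np.savez("pics/w1.npz",d=d,p=st["position"],r=st["ee_rot"])
E
```

```text
clock: 2.53
position: [0.5314, -0.1862, 0.2574]
ee_rot: [-2.31, -2.127, 0.001]
force: [0.3, 0.9, 0.0]
width: 0.002
pos [ 0.5314 -0.1862  0.2574] yaw 85.27 t(cm) [-0.39 -0.1  -0.26] w [-0.05 -0.02  0.27] q [-0.27  0.36  0.7   1.74 -0.26  1.13  0.43] clk 2.53
```

View pics/w1.png

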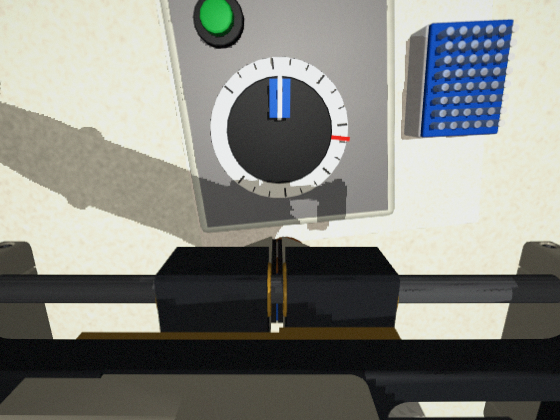

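The wrist view shows the disc centred at about (279,130), the index tip at (280,76), the red line at (340,138), the button at (216,16) and the closed fingertips at (278,243). Next I'll fit the dial geometry and work out the fingertip shape from depth.

```bash
cat >> h.py <<'E'
def camst(p,r): return cam("wrist",{"position":p,"ee_rot":r})
def dialfit(im,c,guess=(0.538,-0.130),verbose=1):
    from scipy.optimize import least_squares
    hsv=cv2.cvtColor(im,cv2.COLOR_BGR2HSV)
    g0=np.array(guess)
    # edge white ring->black disc : search radially in world, top plane z .089
    def samp(P): 
        uv=proj(c,P).astype(np.float32); return cv2.remap(im,uv[:,0].reshape(1,-1),uv[:,1].reshape(1,-1),cv2.INTER_LINEAR)[0].astype(float)
    ctr=g0
    for it in range(3):
        pts=[]
        for a in np.radians(np.arange(0,360,3)):
            rr=np.arange(.044,.060,.00025)
            g=samp(np.c_[ctr[0]+rr*np.cos(a),ctr[1]+rr*np.sin(a),np.full(len(rr),.089)]).mean(1)
            g=cv2.GaussianBlur(g.reshape(1,-1),(9,1),0)[0]
            dg=np.diff(g);k=dg.argmax()
            if dg[k]>1.5: pts.append(ctr+rr[k]*np.array([np.cos(a),np.sin(a)]))
        pts=np.array(pts)
        s=least_squares(lambda x:np.hypot(*(pts-x[:2]).T)-x[2],[*ctr,.052],loss="soft_l1",f_scale=.0007).x
        ctr=s[:2]
    if verbose: print("disc ctr",np.round(s,5),len(pts))
    return ctr
def angs(im,c,ctr):
    """CW angles in world (deg) of index and red line"""
    def samp(P): 
        uv=proj(c,P).astype(np.float32); return cv2.remap(im,uv[:,0].reshape(1,-1),uv[:,1].reshape(1,-1),cv2.INTER_LINEAR)[0].astype(float)
    A=np.arange(-180,180,.1);ar=np.radians(A)
    def prof(r,z): return samp(np.c_[ctr[0]+r*np.cos(ar),ctr[1]-r*np.sin(ar),np.full(len(ar),z)])
    out={}
    red=np.mean([np.clip((lambda q:q[:,2]-q[:,:2].max(1))(prof(r,.0765)),0,None) for r in np.arange(.056,.069,.001)],0)
    k=red.argmax();w=np.where(np.abs(A-A[k])<5,np.where(red>red.max()*.4,red,0),0);out["red"]=(A*w).sum()/w.sum()
    idx=np.mean([prof(r,.089).min(1) for r in np.arange(.0475,.0505,.0005)],0)
    k=idx.argmax();w=np.where(np.abs(A-A[k])<5,np.where(idx>idx.max()*.5,idx,0),0);out["idx"]=(A*w).sum()/w.sum()
    out["lev"]=(red.max(),idx.max())
    return out
E
python3 - <<'E'
from h import *
im=cv2.imread("pics/w1.png");f=np.load("pics/w1.npz");d=f["d"];c=camst(f["p"],f["r"])
ctr=dialfit(im,c);print(angs(im,c,ctr))
im2=cv2.imread("pics/top0.png");c2=cam("top");c22=dialfit(im2,c2);print(angs(im2,c2,c22))
# button
for i,cc in((im,c),(im2,c2)):
    h=cv2.cvtColor(i,cv2.COLOR_BGR2HSV);m=((h[...,0]>45)&(h[...,0]<85)&(h[...,1]>100)).astype(np.uint8)
    P0=proj(cc,[[.492,-.0256,.095]])[0]
    v,u=np.nonzero(m);k=np.hypot(u-P0[0],v-P0[1])<40;print("btn",onz(cc,[[u[k].mean(),v[k].mean()]],.096),k.sum())
# deck edge height check
for q in([279,150],[250,130],[240,110],[200,190],[360,60]):
    print(q,np.round(deproj(c,[q],[d[q[1],q[0]]]),4))
# finger pts in tool frame
he=np.array(vision.camera_model("wrist")["hand_eye"]);v,u=np.mgrid[225:420:1,150:410:1];v=v.ravel();u=u.ravel()
cc=(c[0],c[1],he);P=deproj(cc,np.c_[u,v],d[v,u]);ok=(d[v,u]>0)&(P[:,2]>-.06)&(P[:,2]<.03)
P=P[ok]
for z in np.arange(-.06,.02,.005):
    k=(P[:,2]>=z)&(P[:,2]<z+.005)
    if k.sum()>3:print(round(z,3),k.sum(),np.round(P[k].min(0),4),np.round(P[k].max(0),4))
E
```

```text
disc ctr [ 0.53892 -0.1275   0.05126] 119
{'red': np.float64(10.89536608272909), 'idx': np.float64(-84.87449854277928), 'lev': (np.float64(196.0), np.float64(233.28571428571428))}
disc ctr [ 0.53779 -0.12854  0.05131] 120
{'red': np.float64(11.247895707567936), 'idx': np.float64(-84.39839770482585), 'lev': (np.float64(79.07142857142857), np.float64(99.28571428571429))}
btn [[ 0.49260076 -0.02535011  0.096     ]] 1050
btn [[ 0.49149323 -0.02638117  0.096     ]] 163
[279, 150] [[ 0.5376 -0.1453  0.0886]]
[250, 130] [[ 0.5108 -0.1236  0.0886]]
[240, 110] [[ 0.5032 -0.1042  0.0884]]
[200, 190] [[ 0.4494 -0.1822  0.0756]]
[360, 60] [[ 0.6223 -0.0674  0.0748]]
-0.06 945 [ 0.0284 -0.0301 -0.06  ] [ 0.0371  0.0309 -0.0553]
-0.055 28 [ 0.004  -0.0303 -0.0549] [ 0.0356  0.003  -0.0518]
-0.045 6 [-0.0065 -0.0021 -0.0411] [-0.0026  0.003  -0.0402]
-0.04 23 [-0.0061 -0.0021 -0.0399] [-0.0001  0.003  -0.0383]
-0.035 188 [-0.0096 -0.0019 -0.033 ] [ 0.0005  0.0028 -0.0303]
-0.025 43 [ 0.009  -0.0015 -0.0248] [ 0.0103  0.0024 -0.0202]
-0.02 50 [ 0.009  -0.0029 -0.02  ] [ 0.0118  0.0039 -0.0151]
-0.015 96 [ 0.0023 -0.003  -0.015 ] [ 0.0117  0.004  -0.01  ]
-0.01 82 [ 0.0052 -0.0032 -0.0099] [ 0.0118  0.0041 -0.0052]
-0.005 70 [ 0.0092 -0.0033 -0.0049] [ 0.0116  0.0042 -0.    ]
-0.0 208 [ 0.009  -0.016   0.0001] [0.0117 0.0169 0.005 ]
0.005 149 [ 0.0093 -0.0122  0.005 ] [0.0117 0.0132 0.01  ]
0.01 74 [ 0.0092 -0.0067  0.01  ] [0.0115 0.0087 0.0146]
```

Run:
```python
from h import *
im=cv2.imread("pics/w1.png");cv2.imwrite("pics/w1f.png",cv2.resize(np.clip(im[225:345,140:420].astype(int)*3,0,255).astype(np.uint8),None,fx=2.8,fy=2.8,interpolation=cv2.INTER_NEAREST))
im=cv2.imread("pics/wrist0.png");cv2.imwrite("pics/w0f.png",cv2.resize(np.clip(im[225:345,90:470].astype(int)*3,0,255).astype(np.uint8),None,fx=2.1,fy=2.1,interpolation=cv2.INTER_NEAREST))
d=np.load("pics/wrist0.npy");cc=(*cam("wrist")[:2],np.array(vision.camera_model("wrist")["hand_eye"]))
for (u,v) in [(190,240),(192,250),(185,245),(175,250),(165,260),(150,280),(135,300),(185,280),(363,240),(370,245),(385,255),(410,290)]:
    print(u,v,np.round(deproj(cc,[[u,v]],[d[v,u]])*1000,1))
```

```text
190 240 [[  9.6 -46.4  12.9]]
192 250 [[  4.4 -45.3  11.4]]
185 245 [[  9.8 -47.1   5.9]]
175 250 [[ 10.6 -49.7  -2.2]]
165 260 [[ 11.5 -50.2 -15.1]]
150 280 [[ 31.3 -34.3 -67.5]]
135 300 [[ 25.5 -38.8 -68.3]]
185 280 [[ 30.8 -24.9 -66.7]]
363 240 [[ 9.3 47.6 13.8]]
370 245 [[10.5 48.6  4.2]]
385 255 [[11.  51.9 -8.9]]
410 290 [[ 28.8  37.  -68.5]]
```

View pics/w1f.png

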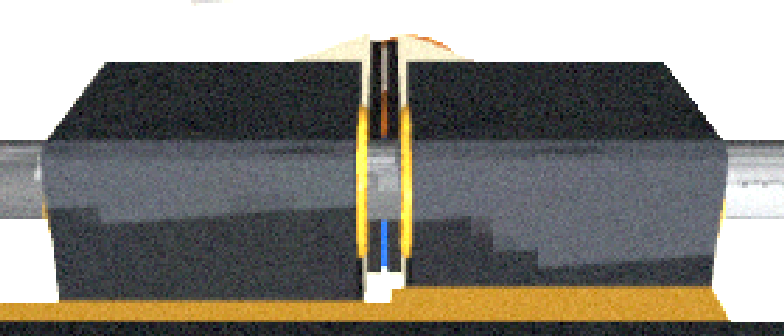

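View pics/w0f.png

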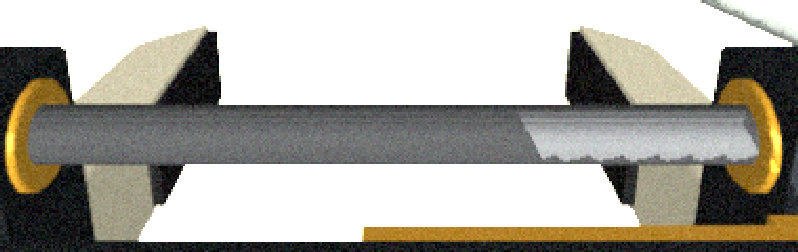

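The closed fingers are about 19 mm wide in x, tapering from ±18 mm to ±7 mm at the tip in y. I'll push with the finger's back (tool +y) at r = 30 mm. The turn needed is about 95.7°.

```bash
cat >> h.py <<'E'
CTR=np.array([.5383,-.1280])
def tcp(phi,h,z,r=.030):
    a=np.radians(phi);u=np.array([np.cos(a),-np.sin(a)]);n=np.array([-np.sin(a),-np.cos(a)])
    return [*(CTR+r*u-h*n),z],-phi
E
python3 - <<'E'
from h import *
print(tcp(-84.6,.040,.11))
go(*tcp(-84.6,.042,.20)); go(*tcp(-84.6,.042,.11))
E
```

```text
([np.float64(0.5013007708154322), np.float64(-0.09436880852916701), 0.11], 84.6)
pos [ 0.5314 -0.1852  0.2575] yaw 85.37 t(cm) [ 8.8  -3.93  5.77] w [-0.04 -0.06  0.77] q [-0.27  0.36  0.7   1.74 -0.26  1.13  0.43] clk 2.58
pos [ 0.5314 -0.1852  0.2575] yaw 85.37 t(cm) [ 8.79 -3.92 14.77] w [-0.04 -0.06  0.77] q [-0.27  0.36  0.7   1.74 -0.26  1.13  0.43] clk 2.58
```

```bash
python3 -m handwheel '[{"tx":4,"ty":-1.8,"tz":1,"wx":0,"wy":0,"wz":0.7,"claw":0},{"tx":7.5,"ty":-3.2,"tz":3,"wx":0,"wy":0,"wz":0.7,"claw":0},{"tx":8.8,"ty":-3.9,"tz":6,"wx":0,"wy":0,"wz":0.7,"claw":0},{"tx":8.8,"ty":-3.9,"tz":9,"wx":0,"wy":0,"wz":0.7,"claw":0},{"tx":8.8,"ty":-3.9,"tz":11.5,"wx":0,"wy":0,"wz":0.7,"claw":0},{"tx":8.8,"ty":-3.9,"tz":13.5,"wx":0,"wy":0,"wz":0.7,"claw":0},{"tx":8.8,"ty":-3.9,"tz":14.7,"wx":0,"wy":0,"wz":0.7,"claw":0},{"tx":8.8,"ty":-3.9,"tz":14.7,"wx":0,"wy":0,"wz":0.7,"claw":0},{"tx":8.8,"ty":-3.9,"tz":14.7,"wx":0,"wy":0,"wz":0.7,"claw":0}]';python3 - <<'E'
from h import *
go(*tcp(-84.6,.042,.11));go(*tcp(-84.6,.028,.11))
im,d=vision.get_image("wrist"); cv2.imwrite("pics/w2.png",im)
im,d=vision.get_image("scene"); cv2.imwrite("pics/s2.png",cv2.resize(im[150:300,120:400],None,fx=2.8,fy=2.8))
E
```

```text
clock: 3.33
position: [0.4995, -0.0941, 0.111]
ee_rot: [-2.32, -2.116, 0.0]
force: [-0.0, 0.5, 0.1]
width: 0.003
pos [ 0.4995 -0.0941  0.111 ] yaw 84.73 t(cm) [-0.01 -0.02  0.1 ] w [-0.05 -0.04  0.13] q [-0.36  0.45  0.59  2.04 -0.36  0.76  0.36] clk 3.33
pos [ 0.4995 -0.0941  0.111 ] yaw 84.73 t(cm) [-0.02  1.38  0.1 ] w [-0.05 -0.04  0.13] q [-0.36  0.45  0.59  2.04 -0.36  0.76  0.36] clk 3.33
```

View pics/w2.png

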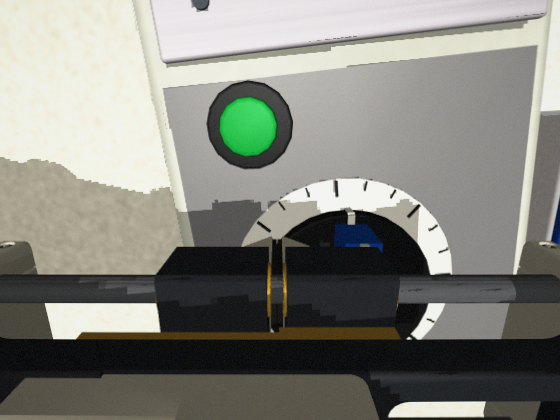

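View pics/s2.png

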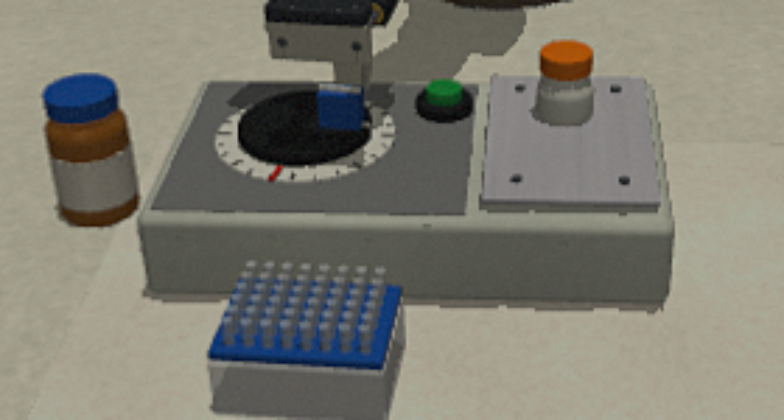

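The wrist view shows the fingers just to the left of the blue lug (350,237). The scene view shows the finger behind the lug, ready to push. Next I'll make contact.

```bash
python3 -m handwheel '[{"tx":0,"ty":0.5,"tz":0.1,"wx":0,"wy":0,"wz":0,"claw":0},{"tx":0,"ty":1.0,"tz":0.1,"wx":0,"wy":0,"wz":0,"claw":0},{"tx":0,"ty":1.2,"tz":0.1,"wx":0,"wy":0,"wz":0,"claw":0},{"tx":0,"ty":1.2,"tz":0.1,"wx":0,"wy":0,"wz":0,"claw":0}]'; python3 -m handwheel '[{"tx":0,"ty":0.1,"tz":0,"wx":0,"wy":0,"wz":0,"claw":0},{"tx":0,"ty":0.2,"tz":0,"wx":0,"wy":0,"wz":0,"claw":0}]';python3 -m handwheel '[{"tx":0,"ty":0.1,"tz":0,"wx":0,"wy":0,"wz":0,"claw":0},{"tx":0,"ty":0.2,"tz":0,"wx":0,"wy":0,"wz":0,"claw":0}]'
```

```text
clock: 3.77
position: [0.513, -0.0967, 0.1102]
ee_rot: [2.322, 2.114, 0.001]
force: [-0.8, 0.1, 0.5]
width: 0.006
clock: 3.93
position: [0.5139, -0.0969, 0.1098]
ee_rot: [-2.323, -2.114, 0.0]
force: [-0.6, 0.9, -0.7]
width: 0.004
clock: 4.1
position: [0.5152, -0.0969, 0.1096]
ee_rot: [-2.323, -2.113, 0.001]
force: [-4.3, 1.9, 4.3]
width: 0.006
```

Run:
```python
import numpy as np
C=np.array([-2.88,2.6])
for D in range(5,61,5):
    a=np.radians(D);Rz=np.array([[np.cos(a),-np.sin(a)],[np.sin(a),np.cos(a)]])
    print(D,np.round(C-Rz@C,2))
```

```text
5 [0.22 0.26]
10 [0.41 0.54]
15 [0.57 0.83]
20 [0.72 1.14]
25 [0.83 1.46]
30 [0.91 1.79]
35 [0.97 2.12]
40 [1.   2.46]
45 [0.99 2.8 ]
50 [0.96 3.13]
55 [0.9  3.47]
60 [0.81 3.79]
```

```bash
python3 -m handwheel '[{"tx":0.22,"ty":0.26,"tz":0,"wx":0,"wy":0,"wz":5,"claw":0},{"tx":0.41,"ty":0.54,"tz":0,"wx":0,"wy":0,"wz":10,"claw":0},{"tx":0.57,"ty":0.83,"tz":0,"wx":0,"wy":0,"wz":15,"claw":0},{"tx":0.72,"ty":1.14,"tz":0,"wx":0,"wy":0,"wz":20,"claw":0},{"tx":0.83,"ty":1.46,"tz":0,"wx":0,"wy":0,"wz":25,"claw":0},{"tx":0.91,"ty":1.79,"tz":0,"wx":0,"wy":0,"wz":30,"claw":0}]';python3 - <<'E'
from h import *
go(*tcp(-84.6+30,.026,.11))
im,d=vision.get_image("scene"); cv2.imwrite("pics/s3.png",cv2.resize(im[150:300,120:400],None,fx=2.8,fy=2.8))
E
```

```text
clock: 4.6
position: [0.5338, -0.0894, 0.1096]
ee_rot: [-2.793, -1.434, 0.002]
force: [-4.0, 1.5, 2.4]
width: 0.003
pos [ 0.5338 -0.0894  0.1096] yaw 54.36 t(cm) [ 0.11  0.01 -0.04] w [-0.11  0.02 -0.24] q [-0.45  0.54  0.74  1.97 -0.49  0.82 -0.07] clk 4.6
```

View pics/s3.png

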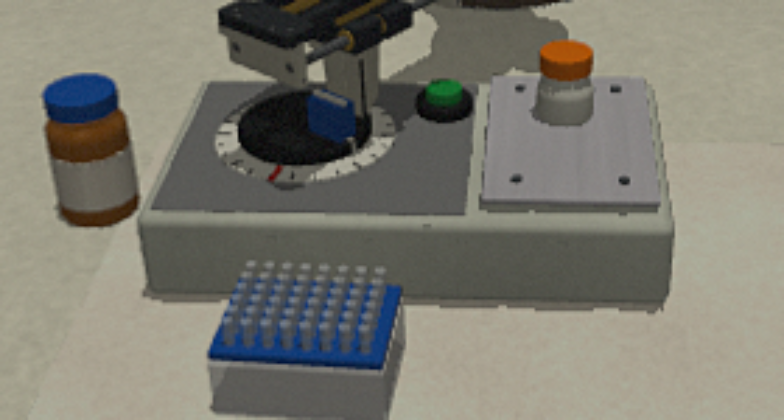

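The scene view shows the lug turned with the finger flush behind it and the bystanders untouched. I'll go another 55°.

```bash
python3 -m handwheel '[{"tx":0.22,"ty":0.26,"tz":0,"wx":0,"wy":0,"wz":5,"claw":0},{"tx":0.41,"ty":0.54,"tz":0,"wx":0,"wy":0,"wz":10,"claw":0},{"tx":0.57,"ty":0.83,"tz":0,"wx":0,"wy":0,"wz":15,"claw":0},{"tx":0.72,"ty":1.14,"tz":0,"wx":0,"wy":0,"wz":20,"claw":0},{"tx":0.83,"ty":1.46,"tz":0,"wx":0,"wy":0,"wz":25,"claw":0},{"tx":0.91,"ty":1.79,"tz":0,"wx":0,"wy":0,"wz":30,"claw":0},{"tx":0.97,"ty":2.12,"tz":0,"wx":0,"wy":0,"wz":35,"claw":0},{"tx":1.0,"ty":2.46,"tz":0,"wx":0,"wy":0,"wz":40,"claw":0},{"tx":0.99,"ty":2.8,"tz":0,"wx":0,"wy":0,"wz":45,"claw":0},{"tx":0.96,"ty":3.13,"tz":0,"wx":0,"wy":0,"wz":50,"claw":0},{"tx":0.9,"ty":3.47,"tz":0,"wx":0,"wy":0,"wz":55,"claw":0},{"tx":0.9,"ty":3.47,"tz":0,"wx":0,"wy":0,"wz":55,"claw":0}]';python3 - <<'E'
from h import *
go(*tcp(-84.6+85,.026,.11))
im,d=vision.get_image("scene"); cv2.imwrite("pics/s4.png",cv2.resize(im[150:300,120:400],None,fx=2.8,fy=2.8))
st=sensors.observe();im,d=vision.get_image("wrist"); cv2.imwrite("pics/w4.png",im);c=cam("wrist",st)
im,d=vision.get_image("top"); cv2.imwrite("pics/t4.png",cv2.resize(im[190:320,200:450],None,fx=3.2,fy=3.2))
E
```

```text
clock: 5.65
position: [0.5682, -0.102, 0.1094]
ee_rot: [-3.141, 0.013, 0.001]
force: [-1.5, 3.0, 1.1]
width: 0.007
pos [ 0.5682 -0.102   0.1094] yaw -0.48 t(cm) [ 0.03  0.02 -0.06] w [-0.02  0.05 -0.08] q [-0.55  0.69  0.98  1.89 -0.7   0.96 -0.82] clk 5.65
```

View pics/s4.png

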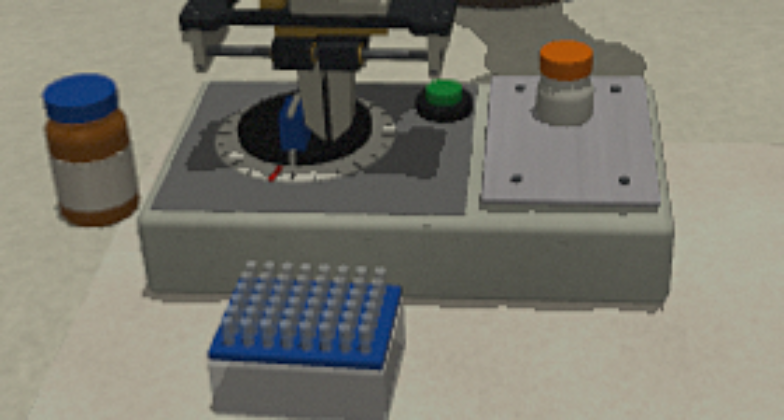

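View pics/w4.png

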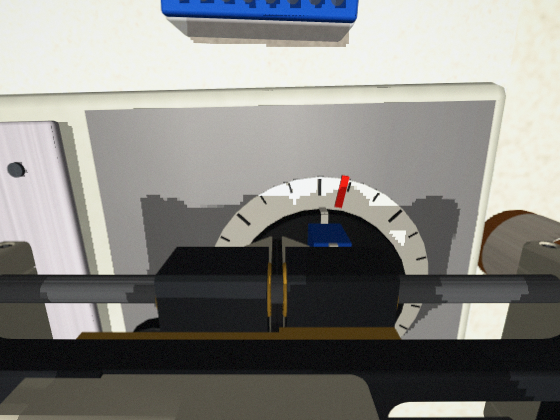

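View pics/t4.png

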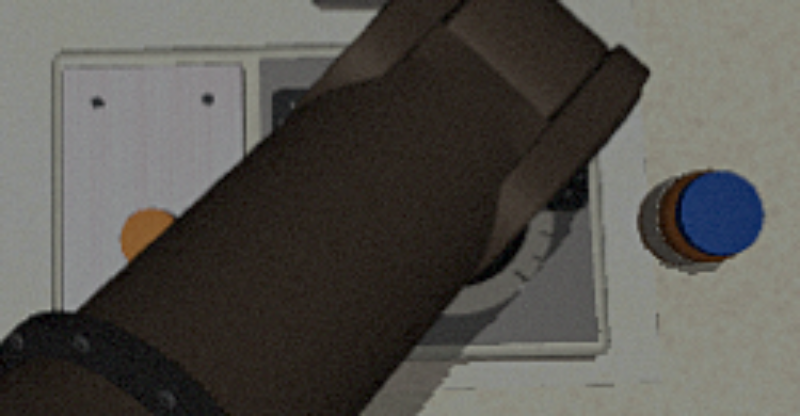

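Run:
```python
from h import *
st=sensors.observe();im,d=vision.get_image("wrist");c=cam("wrist",st)
for ct in([.5389,-.1275],[.5378,-.1285],CTR): print("w",angs(im,c,np.array(ct)))
im,d=vision.get_image("scene");c=cam("scene")
for ct in([.5389,-.1275],[.5378,-.1285],CTR): print("s",angs(im,c,np.array(ct)))
```

```text
w {'red': np.float64(11.382518251928927), 'idx': np.float64(0.8878567161775514), 'lev': (np.float64(168.64285714285714), np.float64(162.71428571428572))}
w {'red': np.float64(10.302407105001926), 'idx': np.float64(-0.2604873275373725), 'lev': (np.float64(164.71428571428572), np.float64(161.57142857142858))}
w {'red': np.float64(10.836447054494567), 'idx': np.float64(0.29828295645798686), 'lev': (np.float64(165.78571428571428), np.float64(162.71428571428572))}
s {'red': np.float64(13.10004992126701), 'idx': np.float64(2.550231699233552), 'lev': (np.float64(101.78571428571429), np.float64(92.42857142857143))}
s {'red': np.float64(12.043234524665023), 'idx': np.float64(1.4487933503197246), 'lev': (np.float64(101.07142857142857), np.float64(92.71428571428571))}
s {'red': np.float64(12.554935655830802), 'idx': np.float64(2.0020229383516024), 'lev': (np.float64(101.07142857142857), np.float64(92.85714285714286))}
```

```bash
python3 -m handwheel '[{"tx":0.18,"ty":0.22,"tz":0,"wx":0,"wy":0,"wz":4.2,"claw":0},{"tx":0.35,"ty":0.46,"tz":0,"wx":0,"wy":0,"wz":8.5,"claw":0},{"tx":0.35,"ty":0.46,"tz":0,"wx":0,"wy":0,"wz":8.5,"claw":0}]';python3 - <<'E'
from h import *
st=sensors.observe();im,d=vision.get_image("wrist");c=cam("wrist",st);cv2.imwrite("pics/w5.png",im[150:280,200:480].repeat(2,0).repeat(2,1))
print("w",angs(im,c,CTR))
im,d=vision.get_image("scene");c=cam("scene");print("s",angs(im,c,CTR))
E
```

```text
clock: 6.15
position: [0.5717, -0.1068, 0.1097]
ee_rot: [-3.132, 0.246, 0.0]
force: [0.0, 4.0, 0.2]
width: 0.006
w {'red': np.float64(10.681083652412287), 'idx': np.float64(8.900184328247168), 'lev': (np.float64(163.07142857142858), np.float64(163.14285714285714))}
s {'red': np.float64(12.5600869479191), 'idx': np.float64(10.68915540002097), 'lev': (np.float64(100.64285714285714), np.float64(81.42857142857143))}
```

```bash
python3 -m handwheel '[{"tx":0.08,"ty":0.09,"tz":0,"wx":0,"wy":0,"wz":1.8,"claw":0},{"tx":0.08,"ty":0.09,"tz":0,"wx":0,"wy":0,"wz":1.8,"claw":0}]';python3 - <<'E'
from h import *
for i in range(2):
    st=sensors.observe();im,d=vision.get_image("wrist");c=cam("wrist",st);cv2.imwrite("pics/w6.png",im[150:280,200:480].repeat(2,0).repeat(2,1))
    print("w",angs(im,c,CTR))
    im,d=vision.get_image("scene");c=cam("scene");print("s",angs(im,c,CTR))
E
```

```text
clock: 6.42
position: [0.5723, -0.1078, 0.1098]
ee_rot: [-3.127, 0.293, -0.0]
force: [0.1, 3.2, -2.1]
width: 0.004
w {'red': np.float64(10.681337189307765), 'idx': np.float64(10.580717911240418), 'lev': (np.float64(162.78571428571428), np.float64(163.28571428571428))}
s {'red': np.float64(12.55968905303181), 'idx': np.float64(12.259158318865335), 'lev': (np.float64(103.21428571428571), np.float64(85.42857142857143))}
w {'red': np.float64(10.729986346967527), 'idx': np.float64(10.689070755789757), 'lev': (np.float64(162.42857142857142), np.float64(163.42857142857142))}
s {'red': np.float64(12.549058518204042), 'idx': np.float64(12.235454827682338), 'lev': (np.float64(101.42857142857143), np.float64(88.57142857142857))}
```

View pics/w6.png

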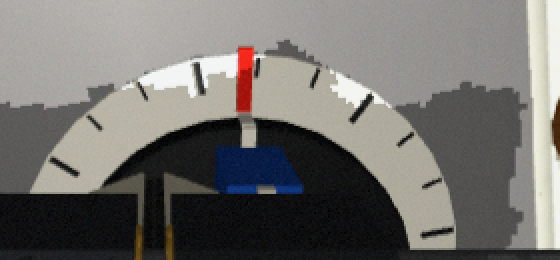

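The crop shows the index mark (248,130) continuing the red line (245,80), within about 0.3° by both cameras. Next I'll back off, lift and check from above.

```bash
python3 -m handwheel '[{"tx":0,"ty":-0.5,"tz":0,"wx":0,"wy":0,"wz":0,"claw":0},{"tx":0,"ty":-1.5,"tz":0,"wx":0,"wy":0,"wz":0,"claw":0},{"tx":0,"ty":-1.5,"tz":-3,"wx":0,"wy":0,"wz":0,"claw":0},{"tx":-1,"ty":-1,"tz":-6,"wx":0,"wy":0,"wz":0,"claw":0},{"tx":-4,"ty":0,"tz":-9,"wx":0,"wy":0,"wz":0,"claw":0},{"tx":-7,"ty":1,"tz":-11,"wx":0,"wy":0,"wz":0,"claw":0},{"tx":-9,"ty":2,"tz":-12,"wx":0,"wy":0,"wz":0,"claw":0},{"tx":-9,"ty":2,"tz":-12,"wx":0,"wy":0,"wz":0,"claw":0},{"tx":-9,"ty":2,"tz":-12,"wx":0,"wy":0,"wz":0,"claw":0}]';python3 - <<'E'
from h import *
st=sensors.observe();im,d=vision.get_image("wrist");c=cam("wrist",st);cv2.imwrite("pics/w7.png",im)
ct=dialfit(im,c);print("w",angs(im,c,ct))
h=cv2.cvtColor(im,cv2.COLOR_BGR2HSV);m=((h[...,0]>45)&(h[...,0]<85)&(h[...,1]>100));v,u=np.nonzero(m);print(len(u))
if len(u)>50:print("btn",onz(c,[[np.median(u),np.median(v)]],.096))
im,d=vision.get_image("scene");c=cam("scene");print("s",angs(im,c,CTR))
go([.492,-.026,.15]); go([.492,-.026,.109])
E
```

```text
clock: 7.37
position: [0.4799, -0.1109, 0.2307]
ee_rot: [-3.126, 0.293, -0.004]
force: [0.5, 0.6, 0.2]
width: 0.004
disc ctr [ 0.53928 -0.12776  0.05118] 120
w {'red': np.float64(10.774232279939165), 'idx': np.float64(11.430261036627003), 'lev': (np.float64(189.64285714285714), np.float64(242.28571428571428))}
1274
btn [[ 0.48687415 -0.02609269  0.096     ]]
s {'red': np.float64(12.555420911880196), 'idx': np.float64(12.232285844974056), 'lev': (np.float64(117.78571428571429), np.float64(130.71428571428572))}
pos [ 0.4808 -0.1103  0.2298] yaw -10.62 t(cm) [-0.46 -8.49  7.98] w [0. 0. 0.] q [-0.79  0.44  1.26  1.96 -0.47  1.09 -1.08] clk 7.47
pos [ 0.4808 -0.1103  0.2298] yaw -10.62 t(cm) [-0.46 -8.48 12.08] w [0. 0. 0.] q [-0.79  0.44  1.26  1.96 -0.47  1.09 -1.08] clk 7.47
```

View pics/w7.png

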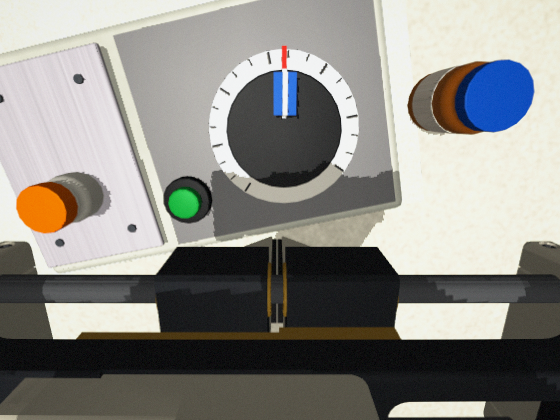

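The picture shows the index mark and red line in one line at columns 284-285. The scene and wrist fits say -0.3° and +0.65°, so it is aligned within error. Next is the button, with the tool yaw turned back to about 85°, where the arm has more room.

```bash
python3 -m handwheel '[{"tx":0,"ty":-2,"tz":0,"wx":0,"wy":0,"wz":-7,"claw":0},{"tx":-0.2,"ty":-4,"tz":0,"wx":0,"wy":0,"wz":-14,"claw":0},{"tx":-0.4,"ty":-6,"tz":0,"wx":0,"wy":0,"wz":-21,"claw":0},{"tx":-0.5,"ty":-8.5,"tz":0,"wx":0,"wy":0,"wz":-28,"claw":0},{"tx":-0.5,"ty":-8.5,"tz":0,"wx":0,"wy":0,"wz":-35,"claw":0},{"tx":-0.5,"ty":-8.5,"tz":0,"wx":0,"wy":0,"wz":-42,"claw":0},{"tx":-0.5,"ty":-8.5,"tz":0,"wx":0,"wy":0,"wz":-49,"claw":0},{"tx":-0.5,"ty":-8.5,"tz":0,"wx":0,"wy":0,"wz":-56,"claw":0},{"tx":-0.5,"ty":-8.5,"tz":0,"wx":0,"wy":0,"wz":-63,"claw":0},{"tx":-0.5,"ty":-8.5,"tz":0,"wx":0,"wy":0,"wz":-70,"claw":0},{"tx":-0.5,"ty":-8.5,"tz":0,"wx":0,"wy":0,"wz":-77,"claw":0},{"tx":-0.5,"ty":-8.5,"tz":0,"wx":0,"wy":0,"wz":-84,"claw":0}]';python3 - <<'E'
from h import *
go([.4915,-.026,.13],85)
im,d=vision.get_image("top");c=cam("top");ct=dialfit(im,c);print(angs(im,c,ct))
E
```

```text
clock: 8.47
position: [0.4916, -0.0261, 0.2291]
ee_rot: [2.514, 1.884, -0.002]
force: [-0.2, 0.9, 0.1]
width: 0.006
pos [ 0.4916 -0.0261  0.2291] yaw 73.69 t(cm) [ 0.02 -0.    9.91] w [ -0.03   0.07 -11.31] q [-0.73  0.28  0.86  1.95 -0.25  1.02 -0.04] clk 8.47
disc ctr [ 0.53787 -0.12812  0.05173] 73
{'red': np.float64(11.627353181900299), 'idx': np.float64(11.720025188905977), 'lev': (np.float64(85.92857142857143), np.float64(45.57142857142857))}
```

The top camera agrees (+0.1°). Next I'll descend onto the button.

```bash
python3 -m handwheel '[{"tx":0,"ty":0,"tz":3,"wx":0,"wy":0,"wz":0,"claw":0},{"tx":0,"ty":0,"tz":6,"wx":0,"wy":0,"wz":0,"claw":0},{"tx":0,"ty":0,"tz":9,"wx":0,"wy":0,"wz":0,"claw":0},{"tx":0,"ty":0,"tz":11,"wx":0,"wy":0,"wz":0,"claw":0},{"tx":0,"ty":0,"tz":11.5,"wx":0,"wy":0,"wz":0,"claw":0},{"tx":0,"ty":0,"tz":11.5,"wx":0,"wy":0,"wz":0,"claw":0}]';python3 - <<'E'
from h import *
go([.4915,-.026,.11])
im,d=vision.get_image("scene"); cv2.imwrite("pics/s8.png",cv2.resize(im[150:300,120:400],None,fx=2.8,fy=2.8))
E
```

```text
clock: 9.02
position: [0.4903, -0.0267, 0.1133]
ee_rot: [-2.521, -1.872, 0.006]
force: [-0.8, -0.0, -0.3]
width: 0.002
pos [ 0.4903 -0.0267  0.1133] yaw 73.19 t(cm) [0.1  0.1  0.33] w [0. 0. 0.] q [-0.6   0.45  0.74  2.08 -0.44  0.77  0.12] clk 9.02
```

View pics/s8.png

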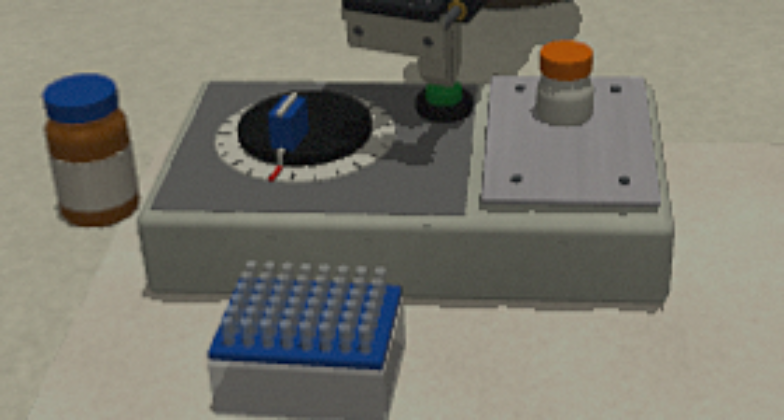

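The scene view shows the fingertip right above the green button (443,90), with the dial lined up. I'll press in small steps.

```bash
for i in 1; do python3 -m handwheel '[{"tx":0,"ty":0,"tz":0.3,"wx":0,"wy":0,"wz":0,"claw":0},{"tx":0,"ty":0,"tz":0.5,"wx":0,"wy":0,"wz":0,"claw":0},{"tx":0,"ty":0,"tz":0.5,"wx":0,"wy":0,"wz":0,"claw":0}]'; python3 -m handwheel '[{"tx":0,"ty":0,"tz":0.2,"wx":0,"wy":0,"wz":0,"claw":0},{"tx":0,"ty":0,"tz":0.3,"wx":0,"wy":0,"wz":0,"claw":0},{"tx":0,"ty":0,"tz":0.3,"wx":0,"wy":0,"wz":0,"claw":0}]'; done
```

```text
clock: 9.32
position: [0.492, -0.0265, 0.1106]
ee_rot: [2.519, 1.875, 0.003]
force: [1.2, -1.0, 2.5]
width: 0.006
clock: 9.57
position: [0.4919, -0.0266, 0.1073]
ee_rot: [2.519, 1.875, 0.003]
force: [3.0, -0.2, 4.3]
width: 0.005
```

```bash
python3 -m handwheel '[{"tx":0,"ty":0,"tz":0.1,"wx":0,"wy":0,"wz":0,"claw":0},{"tx":0,"ty":0,"tz":0.2,"wx":0,"wy":0,"wz":0,"claw":0},{"tx":0,"ty":0,"tz":0.2,"wx":0,"wy":0,"wz":0,"claw":0}]';python3 -m handwheel '[{"tx":0,"ty":0,"tz":0.1,"wx":0,"wy":0,"wz":0,"claw":0},{"tx":0,"ty":0,"tz":0.2,"wx":0,"wy":0,"wz":0,"claw":0},{"tx":0,"ty":0,"tz":0.2,"wx":0,"wy":0,"wz":0,"claw":0}]'; python3 -c "
from h import *
go([.4915,-.026,.11])"
```

```text
clock: 9.82
position: [0.492, -0.0265, 0.1053]
ee_rot: [2.519, 1.875, 0.003]
force: [2.9, -0.1, 8.0]
width: 0.006
clock: 10.07
position: [0.4921, -0.0266, 0.1047]
ee_rot: [-2.521, -1.875, -0.005]
force: [-4.5, 1.2, 35.4]
width: 0.008
pos [ 0.4921 -0.0266  0.1047] yaw 73.29 t(cm) [ 0.04 -0.08 -0.53] w [0. 0. 0.] q [-0.59  0.47  0.72  2.09 -0.46  0.74  0.14] clk 10.07
```

The button has bottomed out (35 N against the stop). Now I'll release straight up.

```bash
python3 -m handwheel '[{"tx":0,"ty":0,"tz":-0.4,"wx":0,"wy":0,"wz":0,"claw":0},{"tx":0,"ty":0,"tz":-1.2,"wx":0,"wy":0,"wz":0,"claw":0},{"tx":0,"ty":0,"tz":-4,"wx":0,"wy":0,"wz":0,"claw":0},{"tx":0,"ty":0,"tz":-8,"wx":0,"wy":0,"wz":0,"claw":0},{"tx":-3,"ty":0,"tz":-12,"wx":0,"wy":0,"wz":0,"claw":0},{"tx":-7,"ty":0,"tz":-14,"wx":0,"wy":0,"wz":0,"claw":0},{"tx":-11,"ty":0,"tz":-15,"wx":0,"wy":0,"wz":0,"claw":0},{"tx":-14,"ty":0,"tz":-15,"wx":0,"wy":0,"wz":0,"claw":0},{"tx":-14,"ty":0,"tz":-15,"wx":0,"wy":0,"wz":0,"claw":0},{"tx":-14,"ty":0,"tz":-15,"wx":0,"wy":0,"wz":0,"claw":0},{"tx":-14,"ty":0,"tz":-15,"wx":0,"wy":0,"wz":0,"claw":0}]';python3 - <<'E'
from h import *
st=sensors.observe();im,d=vision.get_image("wrist");c=cam("wrist",st);cv2.imwrite("pics/w9.png",im)
ct=dialfit(im,c);print("w",angs(im,c,ct),angs(im,c,CTR))
h=cv2.cvtColor(im,cv2.COLOR_BGR2HSV);m=((h[...,0]>45)&(h[...,0]<85)&(h[...,1]>100));v,u=np.nonzero(m)
z=d[v,u];print("btn z",np.median(deproj(c,np.c_[u,v][z>0],z[z>0])[:,2]))
im,d=vision.get_image("scene");c=cam("scene");print("s",angs(im,c,CTR));cv2.imwrite("pics/s9.png",cv2.resize(im[130:310,120:400],None,fx=2.8,fy=2.8))
im,d=vision.get_image("top");c=cam("top")
for l in("jar_mid","reagent_mid","tipbox_mid"):
    for r in nets.cut_out(l,"top")[:2]:print(l,round(r["score"],2),np.round(r["uv"],1))
print(sensors.observe()["clock"])
E
```

```text
clock: 10.98
position: [0.45, -0.16, 0.2522]
ee_rot: [-2.519, -1.874, 0.001]
force: [0.1, -0.8, -0.1]
width: 0.007
disc ctr [ 0.53833 -0.12738  0.05143] 119
w {'red': np.float64(10.976725558789711), 'idx': np.float64(14.451417406574222), 'lev': (np.float64(79.42857142857143), np.float64(231.28571428571428))} {'red': np.float64(10.465268038894399), 'idx': np.float64(13.743512359877476), 'lev': (np.float64(80.92857142857143), np.float64(231.14285714285714))}
btn z 0.09738618374398789
s {'red': np.float64(12.559714930012639), 'idx': np.float64(12.330648887436887), 'lev': (np.float64(115.5), np.float64(128.14285714285714))}
jar_mid 0.66 [247.6 263. ]
reagent_mid 0.55 [428. 249.]
tipbox_mid 0.6 [321.6 174.1]
11.2833
```

View pics/w9.png

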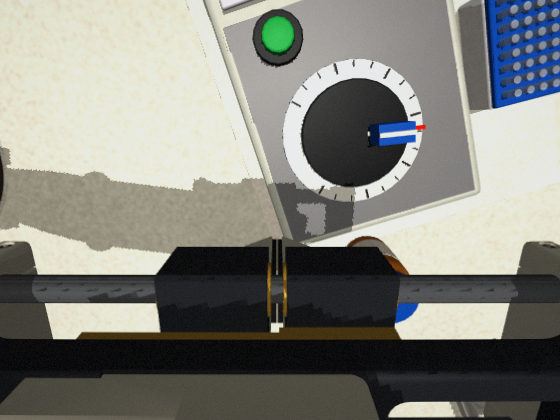

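View pics/s9.png

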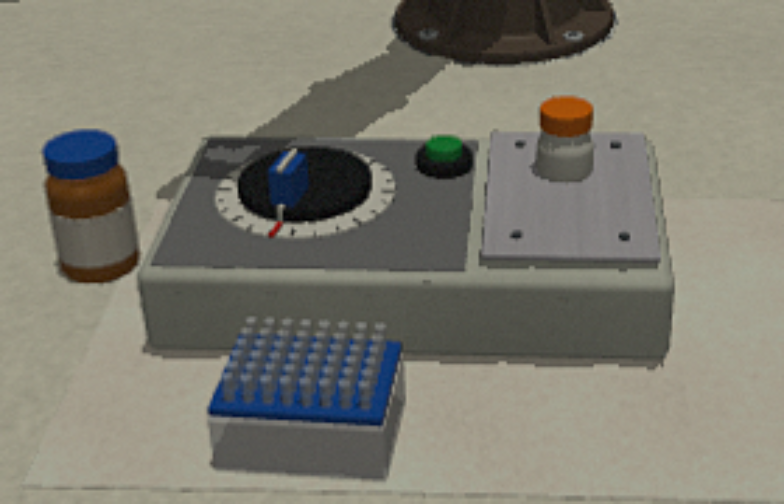

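Run:
```python
from h import *
im0=cv2.imread("pics/scene0.png");im,d=vision.get_image("scene")
df=cv2.absdiff(im,im0).max(2)
for n,(x0,y0,x1,y1) in dict(bottle=(135,175,172,232),jar=(308,162,338,196),tipbox=(190,238,270,300)).items(): print(n,df[y0:y1,x0:x1].mean(),(df[y0:y1,x0:x1]>40).sum())
print(sensors.observe()["force"]); print(arm.sign_off())
```

```text
bottle 4.023233760075866 0
jar 2.6784313725490194 0
tipbox 3.132258064516129 0
[-0.22425926 -0.38538086  0.42450392]
the job is handed in; nothing more can be done
None
```

The dial is lined up with the red line and the green button has been pressed and has sprung back. I handed the job in at about 11.4 s, with the robot clear of everything.

- **Dial:** I pushed the lug's counter-clockwise face with the back of the closed fingers, without pinching it, through about 96° in stages.
    - The unobstructed views put the index mark within about 0.3° of the line: wrist -0.1°, scene -0.25°, top +0.1°.
    - Two later wrist views disagreed, at +0.65° and +3.4°. I put that down to the raised lug top shifting or hiding the mark from those angles. The scene camera read the same before and after the button press, so the dial did not move.
- **Button:** I pressed it straight down to its stop, where the force reached about 35 N. Afterwards its top measured 97 mm above the bench, the same as before within a millimetre or so.
- **Jar, bottle and tip box:** The scene picture matched the first one around all three. In the last top view the network put the bottle about 13 pixels from its first reading, but the unchanged scene picture says the bottle did not move.

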